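Set the print-head pressure screw of a label printer

ROBOT

A 6-joint arm with a two-finger parallel gripper is mounted at the origin on the work surface. World frame = base frame: x ahead of the robot, y to its left, z up, the work surface at z = 0. Lengths are in m, angles in degrees, forces in N, time in s.
With the tool pointing down it reaches from about 0.3 to 0.75 m from the base axis. Payload 8.5 kg.
Tool frame: the origin (TCP) lies on the centre line of the jaws, within the pads' length; the fingertips stand env.tcp_to_tips ahead of it and the grasp point (between the pads) lies 8 mm behind it (env.tcp_to_tips is the distance from the TCP to the fingertips, in m); z points along the fingers, y is the direction in which the jaws open and shut (so a half turn about z gives the same grasp; the last joint's range is limited). The gripper opens to 85 mm and grips with 20 to 120 N. Pads are 22 mm wide; open, the fingers measure 114 mm over their backs; the gripper's body (76 mm by 85 mm) begins 54 mm behind the grasp point. The pads swing forward as they close: fully open they stand 13 mm farther back than shut.
Start: joints at [-82.523, 21.807, 74.336, -0, 83.858, -12.336], TCP at [0.186, -0.517, 0.206] pointing down, gripper open.
Joint ranges: [-178.18, 178.18], [-50.72, 133.34], [12.68, 142.11], [-81.47, 261.47], [9.98, 163.14], [-165.26, 165.26]. Speed limits (degrees/s): [136.94, 136.94, 180, 180, 180, 180].

INTERFACE

Orientations are given as a 3x3 rotation matrix whose columns are the frame's x, y, z axes.
In Python, from rig import env gives the robot as it stands. The module is installed in compiled form; this text tells all that it offers.
- The arm moves only by the tool carry_out, never from a script. Its argument "rows" is a list of rows, each an object of numbers: "tx", "ty", "tz": the shift along the tool's x, y, z in cm; "yaw": the turn about the tool's z in rad. In form: [{"tx": .., "ty": .., "tz": .., "yaw": ..}, ...]. A call has 1 to 12 rows; each row shifts and turns the pose as measured when the row begins, along the tool's axes as they then stand; what a row does not reach is not made up. A row lasts 1/10 s, in which the tool goes at most 50 mm and 8.59 degrees, less where a joint would pass 70% of its speed; a pose out of reach is approached as far as the arm can. A call is refused whole if a number of a shift passes 5 or a number of a turn 0.15, either way. A call with a gripper value outside its range is refused whole. "jaw" is the closure, from -1 (fully open) to 1 (shut), set as the call begins (left out, the last holds). The fingers move at their own pace and stop on an object; "squeeze" is the grip in N (left out, the last holds). Time passes only in rows, so rows that do not move let the fingers close. It gives the time, the measured TCP pose, the force and the opening at its end, in the units of the state.
- env.observe(): the state, without advancing time (a new reading comes with each control period).
- env.get_image(name): name is "scene" or "side" or "wrist"; returns the picture (420x560x3 uint8, red, green, blue); there is no depth.
- env.camera_params(name): a dict with "vertical_fov" (degrees; the focal length in pixels is half the picture's height over the tangent of half this angle, whatever the lens; pixels are square), "cx", "cy" (the principal point, pixels), "view" (4x4, takes a point from world to camera coordinates). Camera axes: x right, y up, looking along -z (the intrinsics and any distortion apply to the point x, -y, -z); pixel columns grow to the right and rows downward; lengths in m; the calibration is good to about 2 mm. The wrist camera is an equidistant fisheye: a pixel r from the principal point sees the ray r / f radians off the axis. A picture is of the moment at which its call begins: read the wrist's pose just before it. camera_params takes no time and is no camera call; for the wrist camera it gives the pose at the moment of the call.
- env.close_job(): hands the job in, once; it reports no verdict.
The state is a dict: "time_s": time; "q": joint angles; "qvel": joint speeds; "joint_efforts": joint torques, N m; "position": TCP position; "tool_rot": TCP orientation; "ft_force": force on the tool from outside, world axes, zero at the start; "wrist_torque": the same for the moment, N m; "grip_width": finger opening in m.
Only numpy, scipy, OpenCV 4.12 (cv2) and the standard library are available. Lean on these libraries where they do the work, as an engineer would, in place of code of your own. Each camera call takes 0.05 s, during which the arm holds its last target. There are 200 camera calls.

TASK

Set the print-head pressure on the label printer: turn the orange thumbscrew on its top clockwise (seen from above) finger-tight until it bottoms, then back it off by a quarter of a turn from there and let go of it. Do not force it so hard that the brass collar under it turns too, leave the blue thumbscrew as it is, and do not push the other things on and around the printer out of place.

Things in the scene. Friction and masses are not known exactly. Their poses are not given: they have to be found in the camera images.
- printer: the label printer: a cream box 200 (x) x 260 (y) x 130 tall, fixed to the desk; origin at the centre of its underside, its label slot faces its own -x. Two thumbscrews stand side by side on its top, about 130 apart; which of the two stands left changes
- orange_wing (a point): the orange thumbscrew's grip point, on its upright axis, 60 above the printer's top (190 above the desk). The head is one upright flat wing 42 long (this frame's x), 12 thick (y), from 22 below to 10 above this point; an orange disc 28 across lies under it (top 22 below this point), then a turret 44 across, 28 tall. Above the turret nothing stands within 45 of the axis
- orange_screw: the same thumbscrew head, same axes, origin 28 below the grip point. Turning clockwise from above (yaw falls) drives it in; its height stays. Even drag of 0.06 N m, it stays where it is left; at the bottom it stops dead: 0.2 to 0.4 N m is plenty to feel it. It starts 2.2 to 4.2 rad short of the bottom; which way the wing points when bottomed differs each time and is marked nowhere
- orange_mark (a point): a black line on the brass collar (42 across, 3 thick) on top of the orange turret; this point is 20 from the axis, 32 below the grip point. The collar holds the thread and must stay put: it only begins to turn with the screw when the bottomed screw is forced with over 0.8 N m (turning the grip far past the stop does that, a hard grip soonest)
- orange_tip (a point): inside the orange turret, out of sight: the lower end of the screw's plunger, on the turning axis; it goes down 3 mm for each full turn clockwise
- orange_seat (a point): inside the orange turret, out of sight: the stop, on the turning axis; when the screw is bottomed, orange_tip is level with this point
- blue_wing (a point): the blue thumbscrew, like the orange one in shape and size; this point is at the same place on it. To be left alone
- blue_end (a point): the end of the blue wing, 21 from its axis, at the height of blue_wing
- cup: green drinking cup, 76 wide, 95 tall, standing beside the label printer; loose, a bystander; origin at the centre of its underside
- label_roll: roll of blank labels, 100 across, 55 tall, standing on its flat side beside the label printer; loose, a bystander; origin at the centre of its underside
- stapler: red and black stapler, 130 x 36 x 46; loose, a bystander; origin at the centre of its underside
- calculator: grey desk calculator, 140 x 85 x 18; loose, a bystander; origin at the centre of its underside
- note_pad: yellow note pad, 76 x 76 x 20; loose, a bystander; origin at the centre of its underside
- tape_stand: black tape stand, 150 x 55, 96 tall; loose, a bystander; origin at the centre of its underside
- eraser: white eraser, 45 x 20 x 12, lying on the label printer's top behind the two thumbscrews; loose, a bystander; origin at the centre of its underside

How it is judged (in metres and radians):
On the way, in this order (a step that is already met when the one before it is completed fails the run):
1. the orange thumbscrew is turned clockwise until it bottoms (within 6 degrees of its stop) (z of orange_tip in the frame of orange_seat below 5e-05 m), for 0.1 s.
2. the orange thumbscrew is backed off a quarter turn (60 to 120 degrees from the stop) (z of orange_tip in the frame of orange_seat between 0.0005 and 0.001 m), for 0.2 s.
At the end, for the whole second after the job is handed in: The orange thumbscrew, after having been bottomed, rests a quarter turn back from its stop (90 degrees, give or take 30), still and released; the brass collar and the blue thumbscrew are not turned and nothing else is displaced (all of step 2 and linear speed of orange_screw below 0.01 m/s); the robot touches nothing.
It fails at once if the bottomed screw is forced: the brass collar under the orange thumbscrew turns (its mark moves more than 4 mm) (distance of orange_mark from where it was at the start of the episode above 0.004 m).
It fails at once if the blue thumbscrew is turned (its wing end moves more than 5 mm) (distance of blue_end from where it was at the start of the episode above 0.005 m).
It fails at once if one of the loose things on or around the printer is displaced by more than 20 mm (distance of any of cup, label_roll, stapler, calculator, note_pad, tape_stand, eraser from where it was at the start of the episode above 0.02 m).
It also fails if it takes over 72 s, if anything falls off the work surface, if the arm or the gripper's body presses on something with over 40 N, if the wrist force passes 120 N, or if a joint passes its speed limit or range.

## Working session

There is one attempt and no reset: what is moved stays moved. The work goes in short steps, Python scripts to look and compute and a tool call to move; the robot and the scene stay as the last step left them, time stands still between calls to the robot, and variables do not carry over. Pictures are saved under pics/ and viewed, about 8 in all and at most 12, crops included, and the job is handed in when it is done.

Besides the shell and the picture viewer there is one more tool, called after ">>>" in YAML: its name, and indented under it one key for each argument. carry_out: Moves the arm, as the interface text tells. Its arguments: {"type":"object","properties":{"rows":{"type":"array","items":{"type":"object","properties":{"tx":{"type":"number"},"ty":{"type":"number"},"tz":{"type":"number"},"yaw":{"type":"number"}}}},"jaw":{"type":"number"},"squeeze":{"type":"number"}},"required":["rows"]}

```bash
mkdir -p pics; python3 - <<'E'
from rig import env
import cv2, numpy as np
s=env.observe();print(s, env.tcp_to_tips)
for n in ("scene","side"):
    p=env.camera_params(n);print(n,p)
    cv2.imwrite(f"pics/{n}0.png",env.get_image(n)[:,:,::-1])
E
```

```text
{'time_s': 0.0, 'q': array([-8.25215122e+01,  2.18414004e+01,  7.43869676e+01,  2.11111536e-04,
        8.38576537e+01, -1.23354680e+01]), 'qvel': array([-0.01810275, -0.03640629,  0.0544482 ,  0.03161777, -0.07050167,
       -0.02783212]), 'joint_efforts': array([ 1.44130863e-03, -4.48469567e+01, -2.31274241e+01, -6.04014895e-05,
        4.76637797e-03,  7.38504617e-07]), 'position': array([ 0.1863879 , -0.51709085,  0.20499493]), 'tool_rot': array([[ 9.40798399e-01,  3.38966570e-01, -1.91775881e-04],
       [ 3.38966469e-01, -9.40797276e-01,  1.48906780e-03],
       [ 3.24321978e-04, -1.46591820e-03, -9.99998873e-01]]), 'ft_force': array([-0.12187152, -0.56093074,  0.24526545]), 'wrist_torque': array([0.01452573, 0.02281458, 0.02174664]), 'grip_width': 0.08522358512558843} 0.011
scene {'vertical_fov': 47.61855230387926, 'cx': 276.5906872302721, 'cy': 204.04210179844972, 'view': array([[-3.45029282e-01,  9.38591464e-01,  9.26116818e-04,
         1.53724266e-01],
       [-6.79040696e-01, -2.50298513e-01,  6.90111866e-01,
         3.10014457e-01],
       [ 6.47964913e-01,  2.37479931e-01,  7.23702117e-01,
        -1.40969470e+00],
       [ 0.00000000e+00,  0.00000000e+00,  0.00000000e+00,
         1.00000000e+00]])}
side {'vertical_fov': 42.127907250869626, 'cx': 282.5506335248914, 'cy': 207.50279560782857, 'view': array([[-0.96448791, -0.2640356 , -0.00694726,  0.56516976],
       [ 0.17264845, -0.65013181,  0.73994672, -0.19730343],
       [-0.19988891,  0.71247023,  0.67262961, -1.25851263],
       [ 0.        ,  0.        ,  0.        ,  1.        ]])}
```

View pics/scene0.png

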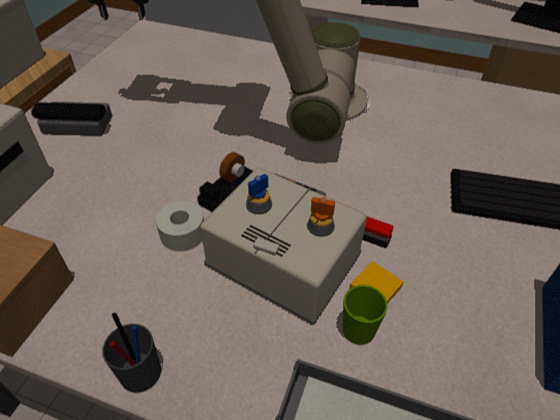

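View pics/side0.png

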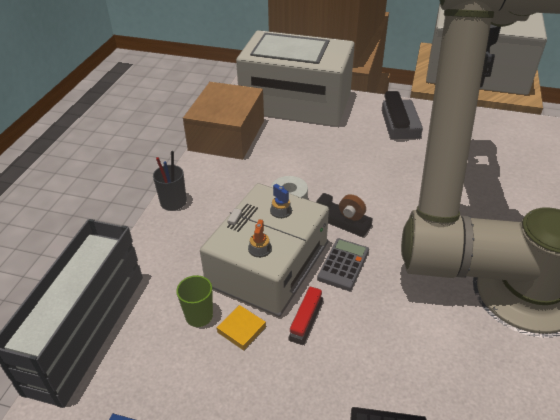

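The scene view has the orange wing near (322,207) and blue near (259,187). The side view has orange near (259,233) and blue near (281,195). I'll enlarge both.

```bash
python3 - <<'E'
import cv2, numpy as np
a=cv2.imread("pics/scene0.png")[160:250,235:355]; b=cv2.imread("pics/side0.png")[175:265,220:340]
c=np.vstack([cv2.resize(x,None,fx=5,fy=5,interpolation=cv2.INTER_CUBIC)[:, :] for x in (a,b)])
c=np.hstack([cv2.resize(a[15:80,10:110],None,fx=4,fy=4,interpolation=3),cv2.resize(b[0:90],None,fx=3.33,fy=3.33,interpolation=3)[:260]])
c=np.clip(c*1.5,0,255).astype('uint8')
cv2.imwrite("pics/crop.png",c)
E
```

```text
(no output)
```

View pics/crop.png

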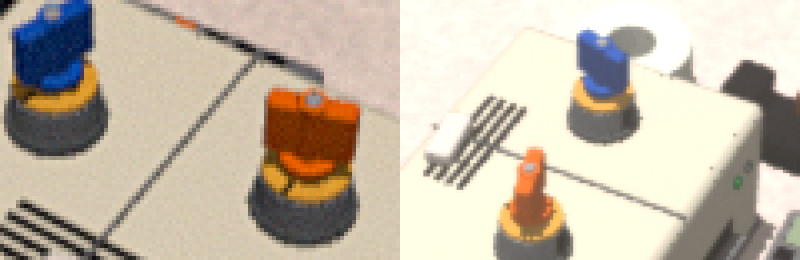

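```bash
cat > h.py <<'E'
import numpy as np
from rig import env
def ray(n,u,v):
    p=env.camera_params(n);f=210/np.tan(np.radians(p["vertical_fov"]/2))
    V=p["view"];d=np.array([(u-p["cx"])/f,-(v-p["cy"])/f,-1.])
    R=V[:3,:3];return -R.T@V[:3,3],R.T@d
def onz(n,u,v,z):
    o,d=ray(n,u,v);return o+d*(z-o[2])/d[2]
def tri(a,b):
    (o,d),(p,e)=ray("scene",*a),ray("side",*b)
    s,t=np.linalg.lstsq(np.c_[d,-e],p-o,rcond=None)[0]
    return (o+s*d+p+t*e)/2,np.linalg.norm(o+s*d-p-t*e)
E
python3 - <<'E'
from h import *
print(tri((323.5,199.5),(258.7,225.2)),onz("scene",323.5,199.5,.2),onz("side",258.7,225.2,.2))
print("blue",tri((258.3,178.8),(280.4,187.9)))
a,b=onz("scene",312,198,.2),onz("scene",335,198.5,.2);print("dir",a,b,np.degrees(np.arctan2(*(b-a)[1::-1])))
a,b=onz("side",258.1,231,.2),onz("side",261,220,.2);print("dir side",a,b,np.degrees(np.arctan2(*(b-a)[1::-1])))
s=env.observe();print(s["position"],s["time_s"])
E
```

```text
(array([0.59722645, 0.1436253 , 0.20288202]), np.float64(0.0011810749936148758)) [0.59502439 0.14352298 0.2       ] [0.59806575 0.14006926 0.2       ]
blue (array([0.5860032 , 0.01487391, 0.20163415]), np.float64(0.00189279469870377))
dir [0.59852608 0.12324986 0.2       ] [0.58555632 0.16203207 0.2       ] 108.49124500096293
dir side [0.59416893 0.15690151 0.2       ] [0.59802484 0.12369172 0.2       ] -83.3771847052928
[ 0.18639991 -0.51714247  0.20507228] 0.1
```

>>> carry_out:
  rows:
    - {"tz": -4}
    - {"tz": -2, "tx": 2, "ty": -1.6}
    - {"tx": 3.8, "ty": -3.0}
    - {"tx": 3.8, "ty": -3.0}
    - {"tx": 3.8, "ty": -3.0}
    - {"tx": 3.8, "ty": -3.0}
    - {"tx": 3.8, "ty": -3.0}
    - {"tx": 3.8, "ty": -3.0}
    - {"tx": 3.8, "ty": -3.0}
    - {"tx": 3.8, "ty": -3.0}
    - {"tx": 3.8, "ty": -3.0}
    - {"tx": 3.8, "ty": -3.0}
  jaw: -1
  squeeze: 20

```text
validation failed for argument at $.ro...
```

>>> carry_out:
  rows:
    - {"yaw": -0.15}
    - {"yaw": -0.15}
    - {"yaw": -0.15}
    - {"yaw": -0.15}
    - {"yaw": -0.15}
    - {"yaw": -0.15}
    - {"yaw": -0.15}
    - {"yaw": -0.15}
    - {"yaw": -0.15}
    - {"yaw": -0.1}
    - {}

```text
validation failed for argument at $.ro...
```

```bash
cat >> h.py <<'E'
def go(x,y,z,head):
    s=env.observe();R=s["tool_rot"];h=np.degrees(np.arctan2(R[1,0],R[0,0]))
    d=R.T@(np.array([x,y,z])-s["position"])*100
    print("t",round(s["time_s"],2),"pos",s["position"].round(4),"head",h.round(2),"q1,6",s["q"][[0,5]].round(1),"F",s["ft_force"].round(2),"T",s["wrist_torque"].round(3),"w",round(s["grip_width"],4))
    print("shift cm",d.round(2),"yaw",round(np.radians((h-head+180)%360-180),3))
E
python3 -c "
from h import *
go(.5968,.1425,.26,102)"
```

```text
t 0.1 pos [ 0.1864 -0.5171  0.2051] head 19.81 q1,6 [-82.5 -12.3] F [ 0.04  0.27 -0.09] T [ 0.     0.005 -0.032] w 0.086
shift cm [ 60.97 -48.15  -5.41] yaw -1.434
```

>>> carry_out:
  rows:
    - {"tx": 0, "ty": 0, "tz": -4, "yaw": 0}
    - {"tx": 2, "ty": -1.6, "tz": -2, "yaw": 0}
    - {"tx": 3.8, "ty": -3.0, "tz": 0, "yaw": 0}
    - {"tx": 3.8, "ty": -3.0, "tz": 0, "yaw": 0}
    - {"tx": 3.8, "ty": -3.0, "tz": 0, "yaw": 0}
    - {"tx": 3.8, "ty": -3.0, "tz": 0, "yaw": 0}
    - {"tx": 3.8, "ty": -3.0, "tz": 0, "yaw": 0}
    - {"tx": 3.8, "ty": -3.0, "tz": 0, "yaw": 0}
    - {"tx": 3.8, "ty": -3.0, "tz": 0, "yaw": 0}
    - {"tx": 3.8, "ty": -3.0, "tz": 0, "yaw": 0}
    - {"tx": 3.8, "ty": -3.0, "tz": 0, "yaw": 0}
    - {"tx": 3.8, "ty": -3.0, "tz": 0, "yaw": 0}
  jaw: -1
  squeeze: 20

```text
time_s: 1.3
position: [0.4608, -0.0731, 0.266]
tool_rot: [[0.944, 0.329, -0.002], [0.329, -0.944, 0.009], [0.001, -0.009, -1.0]]
ft_force: [0.5, -0.6, -0.1]
grip_width: 0.0852
```

>>> carry_out:
  rows:
    - {"tx": 0, "ty": 0, "tz": 0, "yaw": -0.15}
    - {"tx": 0, "ty": 0, "tz": 0, "yaw": -0.15}
    - {"tx": 0, "ty": 0, "tz": 0, "yaw": -0.15}
    - {"tx": 0, "ty": 0, "tz": 0, "yaw": -0.15}
    - {"tx": 0, "ty": 0, "tz": 0, "yaw": -0.15}
    - {"tx": 0, "ty": 0, "tz": 0, "yaw": -0.15}
    - {"tx": 0, "ty": 0, "tz": 0, "yaw": -0.15}
    - {"tx": 0, "ty": 0, "tz": 0, "yaw": -0.15}
    - {"tx": 0, "ty": 0, "tz": 0, "yaw": -0.15}
    - {"tx": 0, "ty": 0, "tz": 0, "yaw": -0.1}
    - {"tx": 0, "ty": 0, "tz": 0, "yaw": 0}

```text
time_s: 2.4
position: [0.4614, -0.0649, 0.2623]
tool_rot: [[-0.225, 0.974, -0.01], [0.974, 0.225, 0.013], [0.015, -0.007, -1.0]]
ft_force: [-0.1, -0.6, 0.9]
grip_width: 0.085
```

```bash
python3 -c "
from h import *
go(.5968,.1425,.26,102)"
```

```text
t 2.4 pos [ 0.4614 -0.0649  0.2623] head 103.01 q1,6 [-22.9 -35.9] F [-0.13 -0.58  0.93] T [-0.03  0.    0.01] w 0.085
shift cm [17.16 17.86  0.37] yaw 0.018
```

>>> carry_out:
  rows:
    - {"tx": 2.9, "ty": 3.0, "tz": 0, "yaw": 0}
    - {"tx": 2.9, "ty": 3.0, "tz": 0, "yaw": 0}
    - {"tx": 2.9, "ty": 3.0, "tz": 0, "yaw": 0}
    - {"tx": 2.9, "ty": 3.0, "tz": 0, "yaw": 0}
    - {"tx": 2.9, "ty": 3.0, "tz": 0, "yaw": 0}
    - {"tx": 2.3, "ty": 2.4, "tz": 0, "yaw": 0}
    - {"tx": 0, "ty": 0, "tz": 0, "yaw": 0}

```text
time_s: 3.1
position: [0.5993, 0.1439, 0.2611]
tool_rot: [[-0.199, 0.98, -0.013], [0.98, 0.199, 0.013], [0.015, -0.011, -1.0]]
ft_force: [-0.9, 0.6, -0.8]
grip_width: 0.0854
```

```bash
python3 -c "
from h import *
import cv2
go(.5968,.1425,.26,102)
p=env.camera_params('wrist');print(p)
im=env.get_image('wrist')[:,:,::-1];cv2.imwrite('pics/w1.png',im)"
```

```text
t 3.1 pos [0.5993 0.1439 0.2611] head 101.46 q1,6 [ 2.1 -9.2] F [-0.86  0.61 -0.8 ] T [-0.061 -0.002  0.015] w 0.0854
shift cm [-0.09 -0.27  0.11] yaw -0.009
{'vertical_fov': 65.70646984690485, 'cx': 280.3420820804315, 'cy': 211.30843657897137, 'view': array([[ 0.97968393,  0.20023867, -0.01113   , -0.61355615],
       [-0.19387412,  0.93142549, -0.30799249,  0.03828644],
       [-0.05130524,  0.30389311,  0.95132368, -0.44838592],
       [ 0.        ,  0.        ,  0.        ,  1.        ]])}
```

View pics/w1.png

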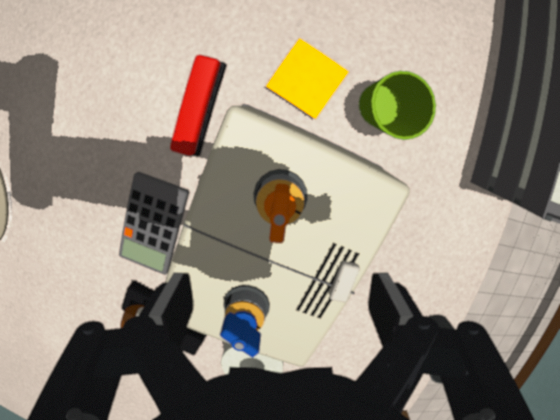

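```bash
cat >> h.py <<'E'
def wray(p,u,v):
    f=210/np.tan(np.radians(p["vertical_fov"]/2));V=p["view"];R=V[:3,:3]
    x,y=u-p["cx"],v-p["cy"];r=np.hypot(x,y);a=r/f
    d=np.array([np.sin(a)*x/r,-np.sin(a)*y/r,-np.cos(a)]);return -R.T@V[:3,3],R.T@d
def wonz(p,u,v,z):
    o,d=wray(p,u,v);return o+d*(z-o[2])/d[2]
def wproj(p,P):
    f=210/np.tan(np.radians(p["vertical_fov"]/2));V=p["view"];c=V[:3,:3]@P+V[:3,3]
    x,y,z=c[0],-c[1],-c[2];r=np.hypot(x,y);k=f*np.arctan2(r,z)/r;return p["cx"]+k*x,p["cy"]+k*y
E
python3 - <<'E'
from h import *
import cv2
p=env.camera_params('wrist');print(-p["view"][:3,:3].T@p["view"][:3,3])
for P in ([.5968,.1425,.2],[.586,.0149,.2],[.5993,.1439,.261]):print(P,wproj(p,np.array(P)))
im=cv2.imread('pics/w1.png')[155:275,220:340];cv2.imwrite('pics/w1c.png',cv2.resize(np.clip(im*1.5,0,255).astype('uint8'),None,fx=5,fy=5,interpolation=3))
E
```

```text
[0.58493171 0.22221163 0.43164121]
[0.5968, 0.1425, 0.2] (np.float64(278.221860312935), np.float64(218.0663665566603))
[0.586, 0.0149, 0.2] (np.float64(239.75810478937845), np.float64(342.65479831851474))
[0.5993, 0.1439, 0.261] (np.float64(281.0751173935547), np.float64(251.28341950054275))
```

View pics/w1c.png

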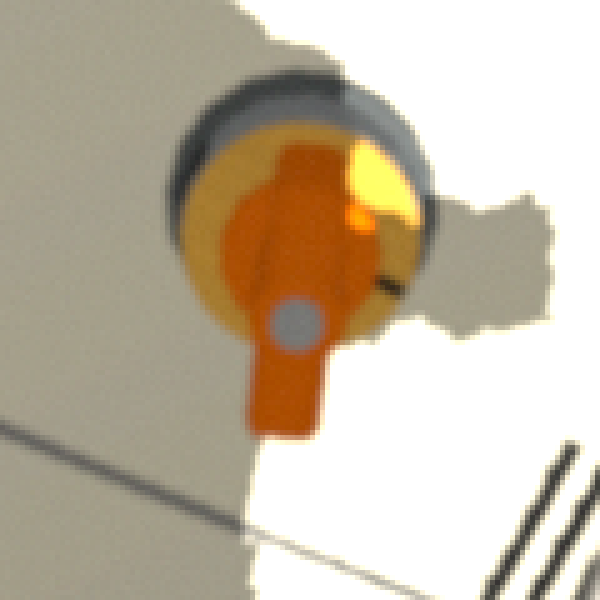

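```bash
python3 - <<'E'
from h import *
p=env.camera_params('wrist')
a=wonz(p,279.2,220,.2);b=wonz(p,276.6,241.8,.2);print(a,b,np.linalg.norm(b-a),np.degrees(np.arctan2(*(a-b)[1::-1])))
go(.5968,.1415,.184,98)
E
```

```text
[0.59782938 0.14113405 0.2       ] [0.59941499 0.12314789 0.2       ] 0.018055919453536445 95.0380306941466
t 3.15 pos [0.5986 0.1425 0.2613] head 101.42 q1,6 [ 2.  -9.3] F [-0.85 -0.11 -0.82] T [ 0.041  0.011 -0.016] w 0.0854
shift cm [-0.17 -0.12  7.73] yaw 0.06
```

>>> carry_out:
  rows:
    - {"tx": -0.1, "ty": -0.1, "tz": 2.5, "yaw": 0.07}
    - {"tx": 0, "ty": 0, "tz": 2.5, "yaw": 0}
    - {"tx": 0, "ty": 0, "tz": 1.5, "yaw": 0}
    - {"tx": 0, "ty": 0, "tz": 0, "yaw": 0}

```text
time_s: 3.55
position: [0.5957, 0.1394, 0.1946]
tool_rot: [[-0.116, 0.993, -0.013], [0.993, 0.116, 0.011], [0.013, -0.012, -1.0]]
ft_force: [0.4, -0.6, -0.1]
grip_width: 0.0856
```

```bash
python3 -c "
from h import *
go(.5973,.1415,.184,97)"
```

```text
t 3.55 pos [0.5957 0.1394 0.1946] head 96.67 q1,6 [ 1.8 -4.9] F [ 0.44 -0.63 -0.09] T [-0.003 -0.001 -0.007] w 0.0856
shift cm [0.18 0.19 1.06] yaw -0.006
```

>>> carry_out:
  rows:
    - {"tx": 0.2, "ty": 0.2, "tz": 0.95, "yaw": 0}
    - {"tx": 0, "ty": 0, "tz": 0, "yaw": 0}
    - {"tx": 0, "ty": 0, "tz": 0, "yaw": 0}

```text
time_s: 3.85
position: [0.5978, 0.1405, 0.1866]
tool_rot: [[-0.112, 0.994, -0.011], [0.994, 0.113, 0.011], [0.012, -0.01, -1.0]]
ft_force: [0.4, 0.5, 0.7]
grip_width: 0.0852
```

>>> carry_out:
  rows:
    - {"tx": 0, "ty": 0, "tz": 0, "yaw": 0}
    - {"tx": 0, "ty": 0, "tz": 0, "yaw": 0}
    - {"tx": 0, "ty": 0, "tz": 0, "yaw": 0}
    - {"tx": 0, "ty": 0, "tz": 0, "yaw": 0}
    - {"tx": 0, "ty": 0, "tz": 0, "yaw": 0}
    - {"tx": 0, "ty": 0, "tz": 0, "yaw": 0}
    - {"tx": 0, "ty": 0, "tz": 0, "yaw": 0}
    - {"tx": 0, "ty": 0, "tz": 0, "yaw": 0}
  jaw: 1
  squeeze: 20

```text
time_s: 4.65
position: [0.5984, 0.1405, 0.1885]
tool_rot: [[-0.112, 0.994, -0.008], [0.994, 0.112, 0.011], [0.012, -0.006, -1.0]]
ft_force: [0.2, -0.2, -0.2]
grip_width: -0.0001
```

```bash
python3 -c "
from h import *
go(.5973,.1415,.184,97)"
```

```text
t 4.65 pos [0.5984 0.1405 0.1885] head 96.44 q1,6 [ 1.9 -4.6] F [ 0.24 -0.21 -0.2 ] T [-0.005 -0.02   0.076] w -0.0001
shift cm [ 0.11 -0.09  0.45] yaw -0.01
```

```bash
python3 - <<'E'
from h import *
import cv2
ims=[]
for n,(x,y) in (("scene",(290,170)),("side",(220,170)),("wrist",(200,190))):
    im=env.get_image(n)[:,:,::-1]; cv2.imwrite(f'pics/{n}2.png',im)
    w=65 if n!="wrist" else 160
    ims.append(cv2.resize(np.clip(im[y:y+w+25 if n!="wrist" else y+222,x:x+w]*1.4,0,255).astype('uint8'),(260,360),interpolation=3))
cv2.imwrite('pics/c2.png',np.hstack(ims))
p=env.camera_params('wrist')
s=env.observe();print(s["position"],wproj(p,s["position"]),wproj(p,np.array([.5975,.1412,.2])))
E
```

```text
[0.59836844 0.14048629 0.18854451] (np.float64(279.4602614120755), np.float64(253.4452379896889)) (np.float64(277.8280776487638), np.float64(261.13570687102197))
```

View pics/c2.png

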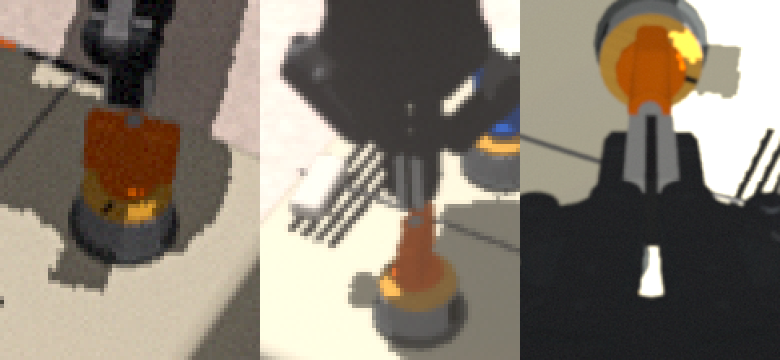

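```bash
python3 - <<'E'
import cv2,numpy as np
def c(n,x,y,w,h,k): 
    im=cv2.imread(f'pics/{n}2.png')[y:y+h,x:x+w]; return cv2.resize(np.clip(im.astype(float)*1.8,0,255).astype('uint8'),None,fx=k,fy=k,interpolation=3)
cv2.imwrite('pics/c3.png',np.vstack([np.hstack([c('scene',295,165,50,60,5),c('side',235,190,50,60,5)]),c('wrist',230,230,100,50,5)]))
E
```

```text
(no output)
```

View pics/c3.png

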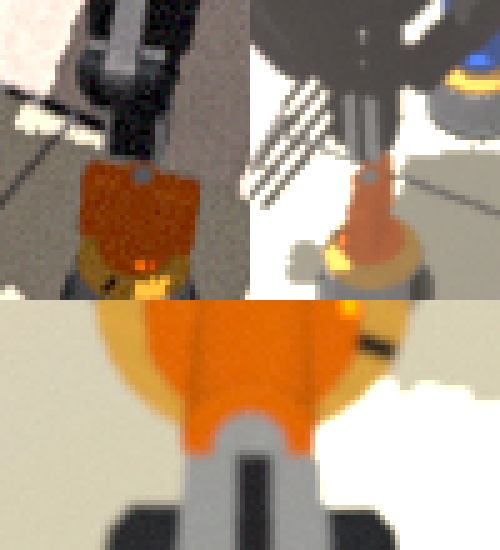

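```bash
python3 - <<'E'
from h import *
print("dot",tri((323.4,200),(259,225.4)))
print("tip",tri((321,196.8),(258,222)))
p=env.camera_params('wrist')
for z in (.1775,.2,.205):
  for y in (.1405,.13,.12): print(z,y,wproj(p,np.array([.598,y,z])))
def pr(n,P):
    p=env.camera_params(n);f=210/np.tan(np.radians(p["vertical_fov"]/2));c=p["view"][:3,:3]@P+p["view"][:3,3]
    return p["cx"]+f*c[0]/-c[2],p["cy"]-f*c[1]/-c[2]
s=env.observe()
for k in (0,.011):
  P=s["position"]+k*s["tool_rot"][:,2];print(P,pr("scene",P),pr("side",P))
E
```

```text
dot (array([0.59694801, 0.14326181, 0.20163864]), np.float64(0.001878269661414959))
tip (array([0.59916652, 0.13966938, 0.2090302 ]), np.float64(0.0006719514026446099))
0.1775 0.1405 (np.float64(279.0321723996343), np.float64(245.56196232512582))
0.1775 0.13 (np.float64(277.14122067929986), np.float64(260.80109829689354))
0.1775 0.12 (np.float64(275.41643149625173), np.float64(274.67039346386514))
0.2 0.1405 (np.float64(278.5963788978813), np.float64(262.36207767310333))
0.2 0.13 (np.float64(276.50725514669074), np.float64(278.8322111171931))
0.2 0.12 (np.float64(274.61842676585013), np.float64(293.66744391811727))
0.205 0.1405 (np.float64(278.48593046877363), np.float64(266.6245478852845))
0.205 0.13 (np.float64(276.34795709795577), np.float64(283.3764453038556))
0.205 0.12 (np.float64(274.41941434440196), np.float64(298.424426610199))
[0.59836844 0.14048629 0.18854451] (np.float64(320.8810796252295), np.float64(204.79538119412365)) (np.float64(258.7020058647088), np.float64(229.2035698737913))
[0.59828459 0.14061152 0.17754554] (np.float64(320.5453467523042), np.float64(208.9741235867853)) (np.float64(258.91058583975416), np.float64(232.94256863522807))
```

The jaws closed on nothing: the visible fingertips sit at z≈0.20–0.205, at the wing's top and not round it. I'll open, go down about 12 mm and try again.

>>> carry_out:
  rows:
    - {"tx": 0, "ty": 0, "tz": 0, "yaw": 0}
    - {"tx": 0, "ty": 0, "tz": 0, "yaw": 0}
    - {"tx": 0, "ty": 0, "tz": 0, "yaw": 0}
    - {"tx": 0, "ty": 0, "tz": 0, "yaw": 0}
    - {"tx": 0, "ty": 0, "tz": 0, "yaw": 0}
    - {"tx": 0.1, "ty": -0.1, "tz": 0.6, "yaw": 0}
    - {"tx": 0, "ty": 0, "tz": 0.6, "yaw": 0}
    - {"tx": 0, "ty": 0, "tz": 0, "yaw": 0}
  jaw: -1

```text
time_s: 5.6
position: [0.5969, 0.1416, 0.1752]
tool_rot: [[-0.112, 0.994, -0.008], [0.994, 0.112, 0.011], [0.012, -0.007, -1.0]]
ft_force: [-0.6, 0.3, -0.4]
grip_width: 0.0853
```

```bash
python3 -c "
from h import *
go(.5973,.1415,.176,97)"
```

```text
t 5.6 pos [0.5969 0.1416 0.1752] head 96.44 q1,6 [ 2.  -4.5] F [-0.58  0.33 -0.39] T [-0.007 -0.027  0.011] w 0.0853
shift cm [-0.01  0.04 -0.08] yaw -0.01
```

>>> carry_out:
  rows:
    - {"tx": 0, "ty": 0, "tz": 0, "yaw": 0}
    - {"tx": 0, "ty": 0, "tz": 0, "yaw": 0}
    - {"tx": 0, "ty": 0, "tz": 0, "yaw": 0}
    - {"tx": 0, "ty": 0, "tz": 0, "yaw": 0}
    - {"tx": 0, "ty": 0, "tz": 0, "yaw": 0}
    - {"tx": 0, "ty": 0, "tz": 0, "yaw": 0}
    - {"tx": 0, "ty": 0, "tz": 0, "yaw": 0}
    - {"tx": 0, "ty": 0, "tz": 0, "yaw": 0}
  jaw: 1
  squeeze: 20

```text
time_s: 6.4
position: [0.5971, 0.1416, 0.1754]
tool_rot: [[-0.112, 0.994, -0.008], [0.994, 0.112, 0.011], [0.012, -0.006, -1.0]]
ft_force: [0.1, 0.3, 0.7]
grip_width: -0.0001
```

```bash
python3 - <<'E'
from h import *
import cv2
go(.5973,.1415,.176,97)
def c(n,x,y,w,h,k): 
    im=env.get_image(n)[:,:,::-1][y:y+h,x:x+w]; return cv2.resize(np.clip(im.astype(float)*1.8,0,255).astype('uint8'),None,fx=k,fy=k,interpolation=3)
cv2.imwrite('pics/c4.png',np.vstack([np.hstack([c('scene',295,165,50,60,5),c('side',235,190,50,60,5)]),c('wrist',230,220,100,60,5)]))
E
```

```text
t 6.4 pos [0.5971 0.1416 0.1754] head 96.44 q1,6 [ 2.  -4.5] F [0.08 0.31 0.71] T [-0.04   0.01  -0.026] w -0.0001
shift cm [-0.01  0.02 -0.06] yaw -0.01
```

View pics/c4.png

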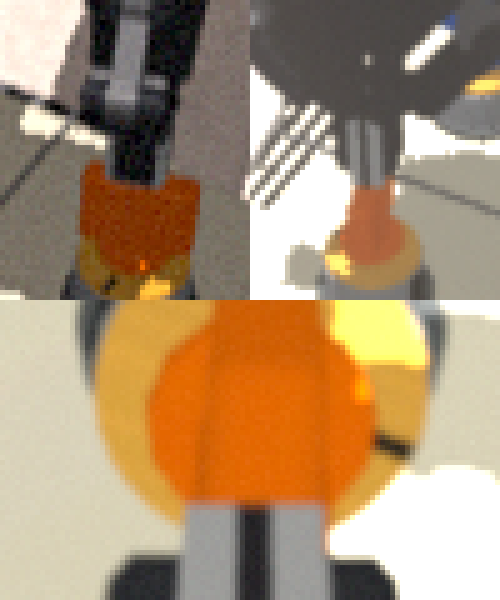

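>>> carry_out:
  rows:
    - {"tx": 0, "ty": 0, "tz": 0.3, "yaw": 0}
    - {"tx": 0, "ty": 0, "tz": 0, "yaw": 0}

```text
time_s: 6.75
position: [0.5981, 0.1415, 0.1747]
tool_rot: [[-0.112, 0.994, -0.003], [0.994, 0.112, 0.011], [0.011, -0.001, -1.0]]
ft_force: [-0.9, -0.1, 0.0]
grip_width: -0.0003
```

>>> carry_out:
  rows:
    - {"tx": 0, "ty": 0, "tz": 0.2, "yaw": 0}

```text
time_s: 6.85
position: [0.5987, 0.1415, 0.1741]
tool_rot: [[-0.112, 0.994, 0.0], [0.994, 0.112, 0.011], [0.011, 0.001, -1.0]]
ft_force: [-3.5, -0.4, 15.4]
grip_width: -0.0001
```

>>> carry_out:
  rows:
    - {"tx": 0, "ty": 0, "tz": 0.2, "yaw": 0}

```text
time_s: 6.95
position: [0.599, 0.1414, 0.174]
tool_rot: [[-0.112, 0.994, 0.003], [0.994, 0.112, 0.011], [0.01, 0.004, -1.0]]
ft_force: [-6.0, -0.5, 17.9]
grip_width: 0.0001
```

>>> carry_out:
  rows:
    - {"tx": 0, "ty": 0, "tz": 0.2, "yaw": 0}

```text
time_s: 7.05
position: [0.5991, 0.1414, 0.1741]
tool_rot: [[-0.112, 0.994, 0.005], [0.994, 0.112, 0.011], [0.01, 0.006, -1.0]]
ft_force: [-5.3, -0.8, 16.5]
grip_width: -0.0003
```

Contact shows the fingertips really stand about 26 mm behind the reported TCP, where the interface says 11 mm ahead. I'll correct for that: lift, open, and go down to TCP z≈0.150.

>>> carry_out:
  rows:
    - {"tx": 0, "ty": 0, "tz": -0.6, "yaw": 0}
    - {"tx": 0, "ty": 0, "tz": 0, "yaw": 0}

```text
time_s: 7.25
position: [0.599, 0.1414, 0.1807]
tool_rot: [[-0.112, 0.994, 0.006], [0.994, 0.112, 0.011], [0.01, 0.007, -1.0]]
ft_force: [0.2, 0.3, -0.3]
grip_width: -0.0001
```

>>> carry_out:
  rows:
    - {"tx": 0, "ty": 0, "tz": 0, "yaw": 0}
    - {"tx": 0, "ty": 0, "tz": 0, "yaw": 0}
    - {"tx": 0, "ty": 0, "tz": 0, "yaw": 0}
    - {"tx": 0, "ty": 0, "tz": 0, "yaw": 0}
    - {"tx": 0, "ty": 0, "tz": 0, "yaw": 0}
    - {"tx": 0, "ty": 0, "tz": 0, "yaw": 0}
  jaw: -1

```text
time_s: 7.85
position: [0.5986, 0.1414, 0.1784]
tool_rot: [[-0.112, 0.994, 0.003], [0.994, 0.112, 0.011], [0.01, 0.004, -1.0]]
ft_force: [0.1, -0.8, 0.4]
grip_width: 0.0847
```

```bash
python3 -c "
from h import *
go(.5973,.1415,.150,97);print(env.observe()['tool_rot'][:,2])"
```

```text
t 7.85 pos [0.5986 0.1414 0.1784] head 96.45 q1,6 [ 2.  -4.5] F [ 0.13 -0.76  0.41] T [-0.026  0.069 -0.016] w 0.0847
shift cm [-0.   -0.14  2.84] yaw -0.01
[ 0.00254808  0.01076541 -0.9999388 ]
```

>>> carry_out:
  rows:
    - {"tx": 0, "ty": -0.1, "tz": 0.7, "yaw": 0}
    - {"tx": 0, "ty": 0, "tz": 0.7, "yaw": 0}
    - {"tx": 0, "ty": 0, "tz": 0.7, "yaw": 0}
    - {"tx": 0, "ty": 0, "tz": 0.6, "yaw": 0}
    - {"tx": 0, "ty": 0, "tz": 0, "yaw": 0}

```text
time_s: 8.35
position: [0.5971, 0.1415, 0.1482]
tool_rot: [[-0.112, 0.994, 0.001], [0.994, 0.112, 0.011], [0.011, 0.002, -1.0]]
ft_force: [0.4, -0.4, -0.7]
grip_width: 0.0854
```

>>> carry_out:
  rows:
    - {"tx": 0, "ty": 0, "tz": 0, "yaw": 0}
    - {"tx": 0, "ty": 0, "tz": 0, "yaw": 0}
    - {"tx": 0, "ty": 0, "tz": 0, "yaw": 0}
    - {"tx": 0, "ty": 0, "tz": 0, "yaw": 0}
    - {"tx": 0, "ty": 0, "tz": 0, "yaw": 0}
    - {"tx": 0, "ty": 0, "tz": 0, "yaw": 0}
    - {"tx": 0, "ty": 0, "tz": 0, "yaw": 0}
  jaw: 1
  squeeze: 20

```text
time_s: 9.05
position: [0.5979, 0.1416, 0.1489]
tool_rot: [[-0.112, 0.994, 0.003], [0.994, 0.112, 0.011], [0.011, 0.004, -1.0]]
ft_force: [0.8, 0.2, -0.8]
grip_width: 0.0116
```

```bash
python3 -c "
from h import *
go(.5973,.1415,.150,97)"
```

```text
t 9.05 pos [0.5979 0.1416 0.1489] head 96.44 q1,6 [ 2.  -4.5] F [ 0.83  0.22 -0.77] T [ 0.025 -0.018 -0.083] w 0.0116
shift cm [-0.01 -0.06 -0.11] yaw -0.01
```

>>> carry_out:
  rows:
    - {"tx": 0, "ty": 0, "tz": 0, "yaw": 0.1}
    - {"tx": 0, "ty": 0, "tz": 0, "yaw": 0.1}
    - {"tx": 0, "ty": 0, "tz": 0, "yaw": 0.1}
    - {"tx": 0, "ty": 0, "tz": 0, "yaw": 0.1}
    - {"tx": 0, "ty": 0, "tz": 0, "yaw": 0.1}
    - {"tx": 0, "ty": 0, "tz": 0, "yaw": 0.1}
    - {"tx": 0, "ty": 0, "tz": 0, "yaw": 0.1}
    - {"tx": 0, "ty": 0, "tz": 0, "yaw": 0.1}
    - {"tx": 0, "ty": 0, "tz": 0, "yaw": 0.1}
    - {"tx": 0, "ty": 0, "tz": 0, "yaw": 0.1}

```text
time_s: 10.05
position: [0.5962, 0.1424, 0.1489]
tool_rot: [[0.798, 0.602, -0.001], [0.602, -0.798, 0.011], [0.006, -0.009, -1.0]]
ft_force: [0.2, 0.3, -0.1]
grip_width: 0.0114
```

```bash
python3 - <<'E'
from h import *
import cv2
go(.5973,.1415,.149,97)
def c(n,x,y,w,h,k): 
    im=env.get_image(n)[:,:,::-1][y:y+h,x:x+w]; return cv2.resize(np.clip(im.astype(float)*1.8,0,255).astype('uint8'),None,fx=k,fy=k,interpolation=3)
cv2.imwrite('pics/c5.png',np.vstack([np.hstack([c('scene',295,165,50,60,5),c('side',235,190,50,60,5)]),c('wrist',230,220,100,60,5)]))
E
```

```text
t 10.05 pos [0.5962 0.1424 0.1489] head 37.02 q1,6 [ 2.1 54.9] F [ 0.18  0.26 -0.13] T [ 0.068 -0.123  0.076] w 0.0114
shift cm [ 0.04  0.14 -0.01] yaw -1.047
```

View pics/c5.png

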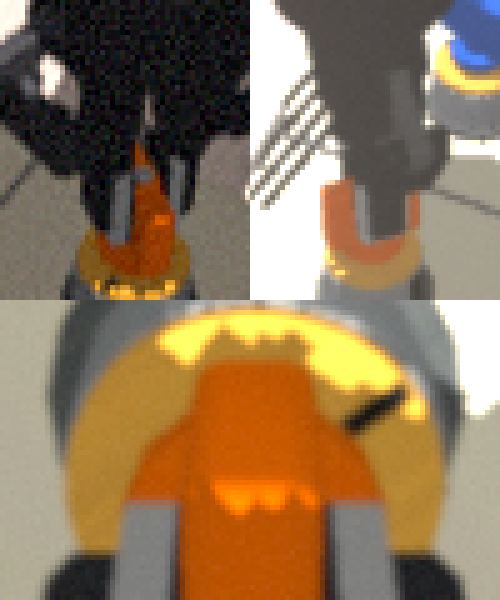

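>>> carry_out:
  rows:
    - {"tx": 0, "ty": 0, "tz": 0, "yaw": 0.1}
    - {"tx": 0, "ty": 0, "tz": 0, "yaw": 0.1}
    - {"tx": 0, "ty": 0, "tz": 0, "yaw": 0.1}
    - {"tx": 0, "ty": 0, "tz": 0, "yaw": 0.1}
    - {"tx": 0, "ty": 0, "tz": 0, "yaw": 0.1}
    - {"tx": 0, "ty": 0, "tz": 0, "yaw": 0.1}
    - {"tx": 0, "ty": 0, "tz": 0, "yaw": 0.1}
    - {"tx": 0, "ty": 0, "tz": 0, "yaw": 0.1}
    - {"tx": 0, "ty": 0, "tz": 0, "yaw": 0.1}

```text
time_s: 11.1
position: [0.5959, 0.1439, 0.1489]
tool_rot: [[0.969, -0.249, -0.001], [-0.249, -0.968, 0.013], [-0.004, -0.013, -1.0]]
ft_force: [0.6, 0.9, 0.2]
grip_width: 0.0115
```

```bash
python3 -c "
from h import *
go(.5973,.1415,.149,97)"
```

```text
t 11.1 pos [0.5959 0.1439 0.1489] head -14.42 q1,6 [  2.2 106.5] F [0.62 0.93 0.17] T [ 0.093 -0.184  0.106] w 0.0115
shift cm [ 0.2   0.2  -0.01] yaw -1.945
```

>>> carry_out:
  rows:
    - {"tx": 0, "ty": 0, "tz": 0, "yaw": 0.06}
    - {"tx": 0, "ty": 0, "tz": 0, "yaw": 0.06}
    - {"tx": 0, "ty": 0, "tz": 0, "yaw": 0.06}

```text
time_s: 11.4
position: [0.596, 0.1443, 0.1489]
tool_rot: [[0.909, -0.417, 0.0], [-0.417, -0.909, 0.013], [-0.006, -0.012, -1.0]]
ft_force: [0.1, 1.7, -0.4]
grip_width: 0.0117
```

```bash
python3 -c "
from h import *
go(.5973,.1415,.149,97)"
```

```text
t 11.4 pos [0.596  0.1443 0.1489] head -24.65 q1,6 [  2.2 116.7] F [ 0.06  1.74 -0.42] T [ 0.036 -0.179  0.057] w 0.0117
shift cm [ 0.24  0.2  -0.01] yaw -2.123
```

>>> carry_out:
  rows:
    - {"tx": 0, "ty": 0, "tz": 0, "yaw": 0.05}
    - {"tx": 0, "ty": 0, "tz": 0, "yaw": 0.05}
    - {"tx": 0, "ty": 0, "tz": 0, "yaw": 0.05}

```text
time_s: 11.7
position: [0.5961, 0.1445, 0.1489]
tool_rot: [[0.838, -0.545, 0.001], [-0.545, -0.838, 0.013], [-0.007, -0.011, -1.0]]
ft_force: [-0.2, 1.2, -1.0]
grip_width: 0.0114
```

```bash
python3 -c "
from h import *
go(.5973,.1415,.149,97)"
```

```text
t 11.7 pos [0.5961 0.1445 0.1489] head -33.03 q1,6 [  2.2 125.1] F [-0.17  1.24 -0.96] T [-0.035 -0.146  0.033] w 0.0114
shift cm [ 0.26  0.19 -0.01] yaw -2.269
```

>>> carry_out:
  rows:
    - {"tx": 0, "ty": 0, "tz": 0, "yaw": 0.05}
    - {"tx": 0, "ty": 0, "tz": 0, "yaw": 0.05}
    - {"tx": 0, "ty": 0, "tz": 0, "yaw": 0.05}

```text
time_s: 12.0
position: [0.5963, 0.1447, 0.1489]
tool_rot: [[0.75, -0.661, 0.001], [-0.661, -0.75, 0.013], [-0.008, -0.011, -1.0]]
ft_force: [-0.4, 1.5, -0.8]
grip_width: 0.0112
```

```bash
python3 -c "
from h import *
go(.5973,.1415,.149,97)"
```

```text
t 12.0 pos [0.5963 0.1447 0.1489] head -41.39 q1,6 [  2.3 133.5] F [-0.41  1.47 -0.77] T [-0.022 -0.181  0.058] w 0.0112
shift cm [ 0.29  0.18 -0.01] yaw -2.415
```

>>> carry_out:
  rows:
    - {"tx": 0, "ty": 0, "tz": 0, "yaw": 0.05}
    - {"tx": 0, "ty": 0, "tz": 0, "yaw": 0.05}
    - {"tx": 0, "ty": 0, "tz": 0, "yaw": 0.05}

```text
time_s: 12.3
position: [0.5965, 0.145, 0.1489]
tool_rot: [[0.646, -0.763, 0.002], [-0.763, -0.646, 0.013], [-0.009, -0.01, -1.0]]
ft_force: [0.5, 1.0, -0.9]
grip_width: 0.0114
```

```bash
python3 -c "
from h import *
go(.5973,.1415,.149,97)"
```

```text
t 12.3 pos [0.5965 0.145  0.1489] head -49.76 q1,6 [  2.3 141.9] F [ 0.46  0.95 -0.94] T [-0.081 -0.218  0.059] w 0.0114
shift cm [ 0.32  0.16 -0.01] yaw -2.561
```

>>> carry_out:
  rows:
    - {"tx": 0, "ty": 0, "tz": 0, "yaw": 0.05}
    - {"tx": 0, "ty": 0, "tz": 0, "yaw": 0.05}
    - {"tx": 0, "ty": 0, "tz": 0, "yaw": 0.05}

```text
time_s: 12.6
position: [0.5967, 0.1451, 0.1489]
tool_rot: [[0.528, -0.849, 0.003], [-0.849, -0.528, 0.013], [-0.009, -0.009, -1.0]]
ft_force: [0.7, 2.5, -0.5]
grip_width: 0.0119
```

```bash
python3 -c "
from h import *
go(.5973,.1415,.149,97)"
```

```text
t 12.6 pos [0.5967 0.1451 0.1489] head -58.12 q1,6 [  2.3 150.3] F [ 0.73  2.48 -0.49] T [-0.026 -0.172  0.047] w 0.0119
shift cm [ 0.34  0.14 -0.01] yaw -2.707
```

>>> carry_out:
  rows:
    - {"tx": 0, "ty": 0, "tz": 0, "yaw": 0.05}
    - {"tx": 0, "ty": 0, "tz": 0, "yaw": 0.05}
    - {"tx": 0, "ty": 0, "tz": 0, "yaw": 0.05}

```text
time_s: 12.9
position: [0.597, 0.1453, 0.1489]
tool_rot: [[0.399, -0.917, 0.003], [-0.917, -0.399, 0.012], [-0.01, -0.008, -1.0]]
ft_force: [1.3, 0.2, -0.2]
grip_width: 0.0115
```

```bash
python3 -c "
from h import *
go(.5973,.1415,.149,97)"
```

```text
t 12.9 pos [0.597  0.1453 0.1489] head -66.49 q1,6 [  2.3 158.7] F [ 1.34  0.18 -0.21] T [-0.055 -0.116  0.094] w 0.0115
shift cm [ 0.36  0.12 -0.01] yaw -2.853
```

>>> carry_out:
  rows:
    - {"tx": 0, "ty": 0, "tz": 0, "yaw": 0}
    - {"tx": 0, "ty": 0, "tz": 0, "yaw": 0}
    - {"tx": 0, "ty": 0, "tz": 0, "yaw": 0}
    - {"tx": 0, "ty": 0, "tz": 0, "yaw": 0}
    - {"tx": 0, "ty": 0, "tz": 0, "yaw": 0}
  jaw: -1

```text
time_s: 13.4
position: [0.5968, 0.1449, 0.149]
tool_rot: [[0.407, -0.913, 0.003], [-0.913, -0.407, 0.012], [-0.009, -0.007, -1.0]]
ft_force: [0.4, 0.1, -0.2]
grip_width: 0.0825
```

>>> carry_out:
  rows:
    - {"tx": 0, "ty": 0, "tz": 0, "yaw": -0.15}
    - {"tx": 0, "ty": 0, "tz": 0, "yaw": -0.15}
    - {"tx": 0, "ty": 0, "tz": 0, "yaw": -0.15}
    - {"tx": 0, "ty": 0, "tz": 0, "yaw": -0.15}
    - {"tx": 0, "ty": 0, "tz": 0, "yaw": -0.15}
    - {"tx": 0, "ty": 0, "tz": 0, "yaw": -0.15}
    - {"tx": 0, "ty": 0, "tz": 0, "yaw": -0.15}
    - {"tx": 0, "ty": 0, "tz": 0, "yaw": -0.15}
    - {"tx": 0, "ty": 0, "tz": 0, "yaw": -0.15}
    - {"tx": 0, "ty": 0, "tz": 0, "yaw": -0.15}
    - {"tx": 0, "ty": 0, "tz": 0, "yaw": -0.15}

```text
time_s: 14.5
position: [0.5968, 0.1446, 0.1491]
tool_rot: [[0.876, 0.483, 0.003], [0.483, -0.875, 0.011], [0.008, -0.009, -1.0]]
ft_force: [-0.5, -0.5, 0.5]
grip_width: 0.0857
```

>>> carry_out:
  rows:
    - {"tx": 0, "ty": 0, "tz": 0, "yaw": -0.15}
    - {"tx": 0, "ty": 0, "tz": 0, "yaw": -0.15}
    - {"tx": 0, "ty": 0, "tz": 0, "yaw": -0.15}
    - {"tx": 0, "ty": 0, "tz": 0, "yaw": -0.15}
    - {"tx": 0, "ty": 0, "tz": 0, "yaw": -0.15}
    - {"tx": 0, "ty": 0, "tz": 0, "yaw": -0.15}
    - {"tx": 0, "ty": 0, "tz": 0, "yaw": -0.15}
    - {"tx": 0, "ty": 0, "tz": 0, "yaw": -0.15}
    - {"tx": 0, "ty": 0, "tz": 0, "yaw": -0.15}
    - {"tx": 0, "ty": 0, "tz": 0, "yaw": -0.14}
    - {"tx": 0, "ty": 0, "tz": 0, "yaw": 0}

```text
time_s: 15.6
position: [0.5967, 0.1443, 0.1492]
tool_rot: [[-0.419, 0.908, 0.003], [0.908, 0.419, 0.011], [0.009, 0.007, -1.0]]
ft_force: [0.4, -0.4, -0.1]
grip_width: 0.0858
```

```bash
python3 -c "
from h import *
go(.5978,.1433,.149,113.5)"
```

```text
t 15.6 pos [0.5967 0.1443 0.1492] head 114.76 q1,6 [  2.3 -22.6] F [ 0.38 -0.38 -0.15] T [-0.044 -0.032 -0.054] w 0.0858
shift cm [-0.14  0.06  0.02] yaw 0.022
```

>>> carry_out:
  rows:
    - {"tx": -0.1, "ty": 0.1, "tz": 0, "yaw": 0.02}
    - {"tx": 0, "ty": 0, "tz": 0, "yaw": 0}

```text
time_s: 15.8
position: [0.5981, 0.1438, 0.1492]
tool_rot: [[-0.393, 0.919, 0.003], [0.919, 0.393, 0.011], [0.009, 0.007, -1.0]]
ft_force: [1.0, 0.4, 0.5]
grip_width: 0.0853
```

>>> carry_out:
  rows:
    - {"tx": 0, "ty": 0, "tz": 0, "yaw": 0}
    - {"tx": 0, "ty": 0, "tz": 0, "yaw": 0}
    - {"tx": 0, "ty": 0, "tz": 0, "yaw": 0}
    - {"tx": 0, "ty": 0, "tz": 0, "yaw": 0}
    - {"tx": 0, "ty": 0, "tz": 0, "yaw": 0}
    - {"tx": 0, "ty": 0, "tz": 0, "yaw": 0}
    - {"tx": 0, "ty": 0, "tz": 0, "yaw": 0}
    - {"tx": 0, "ty": 0, "tz": 0, "yaw": 0}
  jaw: 1
  squeeze: 20

```text
time_s: 16.6
position: [0.5978, 0.1436, 0.1493]
tool_rot: [[-0.389, 0.921, 0.002], [0.921, 0.389, 0.011], [0.009, 0.006, -1.0]]
ft_force: [-0.6, -1.1, 0.1]
grip_width: 0.0115
```

>>> carry_out:
  rows:
    - {"tx": 0, "ty": 0, "tz": 0, "yaw": 0.05}
    - {"tx": 0, "ty": 0, "tz": 0, "yaw": 0.05}
    - {"tx": 0, "ty": 0, "tz": 0, "yaw": 0.05}

```text
time_s: 16.9
position: [0.5978, 0.1436, 0.1493]
tool_rot: [[-0.243, 0.97, 0.002], [0.97, 0.243, 0.011], [0.01, 0.004, -1.0]]
ft_force: [-1.5, -0.8, 0.9]
grip_width: 0.0116
```

```bash
python3 -c "
from h import *
go(.5978,.1433,.149,113.5)"
```

```text
t 16.9 pos [0.5978 0.1436 0.1493] head 104.04 q1,6 [  2.2 -11.9] F [-1.48 -0.78  0.92] T [-0.087  0.095  0.014] w 0.0116
shift cm [-0.03 -0.01  0.03] yaw -0.165
```

>>> carry_out:
  rows:
    - {"tx": 0, "ty": 0, "tz": 0, "yaw": 0.05}
    - {"tx": 0, "ty": 0, "tz": 0, "yaw": 0.05}
    - {"tx": 0, "ty": 0, "tz": 0, "yaw": 0.05}

```text
time_s: 17.2
position: [0.5979, 0.1436, 0.1493]
tool_rot: [[-0.089, 0.996, 0.002], [0.996, 0.089, 0.011], [0.01, 0.003, -1.0]]
ft_force: [-1.7, -0.2, 0.5]
grip_width: 0.0118
```

```bash
python3 -c "
from h import *
go(.5978,.1433,.149,113.5)"
```

```text
t 17.2 pos [0.5979 0.1436 0.1493] head 95.08 q1,6 [ 2.2 -3. ] F [-1.7  -0.19  0.5 ] T [-0.098  0.144  0.114] w 0.0118
shift cm [-0.03 -0.01  0.03] yaw -0.321
```

>>> carry_out:
  rows:
    - {"tx": 0, "ty": 0, "tz": 0, "yaw": 0.05}
    - {"tx": 0, "ty": 0, "tz": 0, "yaw": 0.05}
    - {"tx": 0, "ty": 0, "tz": 0, "yaw": 0.05}

```text
time_s: 17.5
position: [0.5979, 0.1436, 0.1493]
tool_rot: [[0.068, 0.998, 0.002], [0.998, -0.068, 0.01], [0.011, 0.001, -1.0]]
ft_force: [-1.7, 0.4, 0.8]
grip_width: 0.0116
```

```bash
python3 -c "
from h import *
go(.5978,.1433,.149,113.5)"
```

```text
t 17.5 pos [0.5979 0.1436 0.1493] head 86.13 q1,6 [2.2 6. ] F [-1.67  0.37  0.76] T [-0.121  0.104  0.091] w 0.0116
shift cm [-0.03 -0.    0.03] yaw -0.478
```

>>> carry_out:
  rows:
    - {"tx": 0, "ty": 0, "tz": 0, "yaw": 0.05}
    - {"tx": 0, "ty": 0, "tz": 0, "yaw": 0.05}
    - {"tx": 0, "ty": 0, "tz": 0, "yaw": 0.05}

```text
time_s: 17.8
position: [0.5979, 0.1435, 0.1493]
tool_rot: [[0.222, 0.975, 0.002], [0.975, -0.222, 0.01], [0.011, -0.0, -1.0]]
ft_force: [-0.4, -0.9, 0.9]
grip_width: 0.0115
```

```bash
python3 -c "
from h import *
go(.5978,.1433,.149,113.5)"
```

```text
t 17.8 pos [0.5979 0.1435 0.1493] head 77.16 q1,6 [ 2.2 14.9] F [-0.45 -0.88  0.94] T [-0.113  0.147  0.054] w 0.0115
shift cm [-0.02 -0.    0.03] yaw -0.634
```

>>> carry_out:
  rows:
    - {"tx": 0, "ty": 0, "tz": 0, "yaw": 0.05}
    - {"tx": 0, "ty": 0, "tz": 0, "yaw": 0.05}
    - {"tx": 0, "ty": 0, "tz": 0, "yaw": 0.05}

```text
time_s: 18.1
position: [0.5979, 0.1435, 0.1493]
tool_rot: [[0.371, 0.929, 0.002], [0.929, -0.371, 0.01], [0.01, -0.002, -1.0]]
ft_force: [-1.3, -0.5, -0.1]
grip_width: 0.0112
```

```bash
python3 -c "
from h import *
go(.5978,.1433,.149,113.5)"
```

```text
t 18.1 pos [0.5979 0.1435 0.1493] head 68.21 q1,6 [ 2.2 23.9] F [-1.28 -0.53 -0.12] T [-0.164  0.108  0.049] w 0.0112
shift cm [-0.02 -0.    0.03] yaw -0.79
```

>>> carry_out:
  rows:
    - {"tx": 0, "ty": 0, "tz": 0, "yaw": 0.05}
    - {"tx": 0, "ty": 0, "tz": 0, "yaw": 0.05}
    - {"tx": 0, "ty": 0, "tz": 0, "yaw": 0.05}

```text
time_s: 18.4
position: [0.5979, 0.1435, 0.1493]
tool_rot: [[0.511, 0.859, 0.002], [0.859, -0.511, 0.01], [0.01, -0.003, -1.0]]
ft_force: [-1.6, -0.7, 1.2]
grip_width: 0.0114
```

```bash
python3 -c "
from h import *
go(.5978,.1433,.149,113.5)"
```

```text
t 18.4 pos [0.5979 0.1435 0.1493] head 59.26 q1,6 [ 2.2 32.9] F [-1.58 -0.66  1.16] T [-0.131  0.075  0.054] w 0.0114
shift cm [-0.02  0.    0.03] yaw -0.947
```

>>> carry_out:
  rows:
    - {"tx": 0, "ty": 0, "tz": 0, "yaw": 0.05}
    - {"tx": 0, "ty": 0, "tz": 0, "yaw": 0.05}

```text
time_s: 18.6
position: [0.5979, 0.1435, 0.1493]
tool_rot: [[0.598, 0.802, 0.002], [0.802, -0.598, 0.01], [0.009, -0.004, -1.0]]
ft_force: [-1.3, -0.5, 1.1]
grip_width: 0.0115
```

```bash
python3 -c "
from h import *
go(.5978,.1433,.149,113.5)"
```

```text
t 18.6 pos [0.5979 0.1435 0.1493] head 53.28 q1,6 [ 2.2 38.8] F [-1.29 -0.48  1.07] T [-0.137  0.105  0.115] w 0.0115
shift cm [-0.02 -0.    0.03] yaw -1.051
```

>>> carry_out:
  rows:
    - {"tx": 0, "ty": 0, "tz": 0, "yaw": 0.05}
    - {"tx": 0, "ty": 0, "tz": 0, "yaw": 0.05}

```text
time_s: 18.8
position: [0.5979, 0.1434, 0.1493]
tool_rot: [[0.678, 0.735, 0.003], [0.735, -0.678, 0.01], [0.009, -0.005, -1.0]]
ft_force: [-0.6, 0.2, 1.3]
grip_width: 0.0116
```

```bash
python3 -c "
from h import *
go(.5978,.1433,.149,113.5)"
```

```text
t 18.8 pos [0.5979 0.1434 0.1493] head 47.32 q1,6 [ 2.2 44.8] F [-0.62  0.22  1.26] T [-0.167  0.148  0.039] w 0.0116
shift cm [-0.01 -0.    0.03] yaw -1.155
```

>>> carry_out:
  rows:
    - {"tx": 0, "ty": 0, "tz": 0, "yaw": 0.05}
    - {"tx": 0, "ty": 0, "tz": 0, "yaw": 0.05}

```text
time_s: 19.0
position: [0.5979, 0.1434, 0.1493]
tool_rot: [[0.751, 0.661, 0.003], [0.661, -0.751, 0.009], [0.008, -0.005, -1.0]]
ft_force: [-0.1, -0.1, 0.2]
grip_width: 0.0114
```

```bash
python3 -c "
from h import *
go(.5978,.1433,.149,113.5)"
```

```text
t 19.0 pos [0.5979 0.1434 0.1493] head 41.35 q1,6 [ 2.2 50.8] F [-0.13 -0.14  0.22] T [-0.161  0.08   0.059] w 0.0114
shift cm [-0.01  0.    0.03] yaw -1.259
```

>>> carry_out:
  rows:
    - {"tx": 0, "ty": 0, "tz": 0, "yaw": 0.05}
    - {"tx": 0, "ty": 0, "tz": 0, "yaw": 0.05}

```text
time_s: 19.2
position: [0.5979, 0.1434, 0.1493]
tool_rot: [[0.815, 0.579, 0.003], [0.579, -0.815, 0.009], [0.007, -0.006, -1.0]]
ft_force: [-1.5, -0.9, 0.2]
grip_width: 0.0114
```

```bash
python3 -c "
from h import *
go(.5978,.1433,.149,113.5)"
```

```text
t 19.2 pos [0.5979 0.1434 0.1493] head 35.38 q1,6 [ 2.2 56.8] F [-1.51 -0.92  0.17] T [-0.095  0.117  0.015] w 0.0114
shift cm [-0.01  0.    0.03] yaw -1.363
```

>>> carry_out:
  rows:
    - {"tx": 0, "ty": 0, "tz": 0, "yaw": 0.04}
    - {"tx": 0, "ty": 0, "tz": 0, "yaw": 0.04}

```text
time_s: 19.4
position: [0.5978, 0.1434, 0.1493]
tool_rot: [[0.86, 0.51, 0.003], [0.51, -0.86, 0.009], [0.007, -0.006, -1.0]]
ft_force: [-0.6, -0.9, 0.9]
grip_width: 0.0116
```

```bash
python3 -c "
from h import *
go(.5978,.1433,.149,113.5)"
```

```text
t 19.4 pos [0.5978 0.1434 0.1493] head 30.66 q1,6 [ 2.2 61.5] F [-0.59 -0.92  0.94] T [-0.219  0.172  0.799] w 0.0116
shift cm [-0.    0.01  0.03] yaw -1.446
```

>>> carry_out:
  rows:
    - {"tx": 0, "ty": 0, "tz": 0, "yaw": 0.04}
    - {"tx": 0, "ty": 0, "tz": 0, "yaw": 0.04}

```text
time_s: 19.6
position: [0.5978, 0.1434, 0.1493]
tool_rot: [[0.898, 0.439, 0.003], [0.439, -0.898, 0.008], [0.006, -0.006, -1.0]]
ft_force: [-2.1, -0.9, 0.6]
grip_width: 0.0118
```

```bash
python3 - <<'E'
from h import *
import cv2
go(.5973,.1415,.149,97)
def c(n,x,y,w,h,k): 
    im=env.get_image(n)[:,:,::-1][y:y+h,x:x+w]; return cv2.resize(np.clip(im.astype(float)*1.8,0,255).astype('uint8'),None,fx=k,fy=k,interpolation=3)
cv2.imwrite('pics/c6.png',np.vstack([np.hstack([c('scene',295,165,50,60,5),c('side',235,190,50,60,5)]),c('wrist',230,220,100,60,5)]))
E
```

```text
t 19.6 pos [0.5978 0.1434 0.1493] head 26.06 q1,6 [ 2.3 66.1] F [-2.05 -0.86  0.64] T [-0.207  0.131  0.811] w 0.0118
shift cm [-0.13  0.15  0.03] yaw -1.238
```

View pics/c6.png

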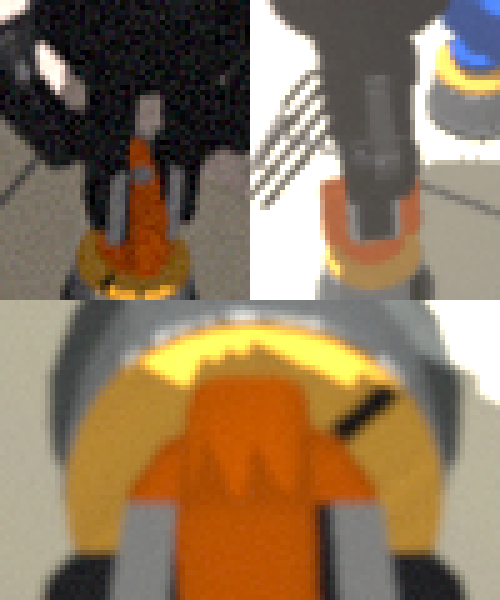

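```bash
python3 - <<'E'
from h import *
go(.5978,.1433,.149,113.5)
p=env.camera_params('wrist')
q=dict(p,view=np.array([[ 0.97968393,  0.20023867, -0.01113   , -0.61355615],[-0.19387412,  0.93142549, -0.30799249,  0.03828644],[-0.05130524,  0.30389311,  0.95132368, -0.44838592],[0,0,0,1]]))
C=np.array([.5978,.1433])
def ang(P): d=P[:2]-C; return P.round(4),np.degrees(np.arctan2(d[1],d[0])).round(1),np.hypot(*d).round(4)
print("w1",ang(wonz(q,298,212.4,.1585)),"dot",wonz(q,279.2,220,.2))
for u,v in ((230+341/5,220+132/5),(230+393/5,220+95/5),(230+367/5,220+113.5/5)):print("now",ang(wonz(p,u,v,.1585)))
print("sc0",ang(onz("scene",317.5,221.5,.1585)),"sc now",ang(onz("scene",316.4,221.6,.1585)))
a=cv2=None
import cv2
a=cv2.cvtColor(cv2.imread('pics/scene2.png'),6)[214:228,308:328].astype(int);b=cv2.cvtColor(env.get_image('scene')[:,:,::-1].copy(),6)[214:228,308:328].astype(int)
print(a[4:12]);print(b[4:12])
E
```

```text
t 19.75 pos [0.5978 0.1434 0.1493] head 26.16 q1,6 [ 2.3 66. ] F [-0.74 -0.65  0.31] T [-0.206  0.12   0.713] w 0.0117
shift cm [-0.    0.01  0.03] yaw -1.524
w1 (array([0.6157, 0.1384, 0.1585]), np.float64(-15.2), np.float64(0.0186)) dot [0.59853252 0.14256505 0.2       ]
now (array([0.6101, 0.1386, 0.1585]), np.float64(-21.1), np.float64(0.0131))
now (array([0.6164, 0.1356, 0.1585]), np.float64(-22.6), np.float64(0.0202))
now (array([0.6133, 0.1371, 0.1585]), np.float64(-22.0), np.float64(0.0167))
sc0 (array([0.6126, 0.1404, 0.1585]), np.float64(-11.0), np.float64(0.0151)) sc now (array([0.6135, 0.1386, 0.1585]), np.float64(-16.6), np.float64(0.0164))
[[ 63  53  49  50  52  52  52  50  45  40  36  35  34  41  72  76  47  59
   41  42]
 [ 54  46  39  50  55  51  51  52  54  45  46  41  39  34  39  47  45  45
   45  49]
 [ 38  31  36  47  51  55  53  49  45  31  41  47  45  45  44  41  48  78
   59  86]
 [ 28  28  40  42  47  50  52  51  33  10  42  54  52  51  89  90  86 109
   94 117]
 [ 23  29  36  43  43  48  51  33  15  31  47  50  45  53 113 115 112 115
  115 114]
 [ 20  27  39
[... 223 characters left out ...]
 82  64
   68  68]]
[[ 65  50  45  49  55  51  50  53  49  46  39  39  34  37  40  43  45  44
   37  46]
 [ 56  37  47  49  55  49  51  52  45  34  47  40  44  37  42  48  43  41
   44  47]
 [ 41  29  37  50  52  53  54  48  31  31  46  51  47  45  47  45  47  52
   50  50]
 [ 34  31  36  45  49  50  48  25  21  41  52  50  53  51  49  48  51  45
   50  52]
 [ 23  33  37  42  44  49  56  33  44  84  58  49  47  50  50  50  50  53
   55  82]
 [ 15  29  40  38  39  54  72  53  65 107  91  88  89  89  54  53  84  90
   91 106]
 [ 23  35  40  42  37  48  68  60  64  82  90 100 103 102  74  71 106 102
   98  88]
 [ 19  30  40  40  42  46  44  62  53  54  65  81  77  84  78  80  87  64
   66  70]]
```

Wrist torque jumped from about 0.06 to 0.8 N m, so the screw is bottomed. The mark shows the collar crept about 5° (roughly 1.5–2 mm of the allowed 4 mm), so no more tightening. Backing off now by about 92°.

>>> carry_out:
  rows:
    - {"tx": 0, "ty": 0, "tz": 0, "yaw": -0.05}
    - {"tx": 0, "ty": 0, "tz": 0, "yaw": -0.1}
    - {"tx": 0, "ty": 0, "tz": 0, "yaw": -0.15}
    - {"tx": 0, "ty": 0, "tz": 0, "yaw": -0.15}
    - {"tx": 0, "ty": 0, "tz": 0, "yaw": -0.15}
    - {"tx": 0, "ty": 0, "tz": 0, "yaw": -0.15}
    - {"tx": 0, "ty": 0, "tz": 0, "yaw": -0.15}
    - {"tx": 0, "ty": 0, "tz": 0, "yaw": -0.15}
    - {"tx": 0, "ty": 0, "tz": 0, "yaw": -0.15}
    - {"tx": 0, "ty": 0, "tz": 0, "yaw": -0.15}
    - {"tx": 0, "ty": 0, "tz": 0, "yaw": -0.15}
    - {"tx": 0, "ty": 0, "tz": 0, "yaw": 0}

```text
time_s: 21.0
position: [0.5978, 0.1436, 0.1493]
tool_rot: [[-0.385, 0.923, 0.002], [0.923, 0.385, 0.012], [0.01, 0.007, -1.0]]
ft_force: [-0.6, -0.2, 1.3]
grip_width: 0.0115
```

```bash
python3 -c "
from h import *
go(.5978,.1433,.149,118)"
```

```text
t 21.0 pos [0.5978 0.1436 0.1493] head 112.62 q1,6 [  2.2 -20.6] F [-0.56 -0.24  1.3 ] T [-0.089  0.179  0.088] w 0.0115
shift cm [-0.03 -0.02  0.03] yaw -0.094
```

>>> carry_out:
  rows:
    - {"tx": 0, "ty": 0, "tz": 0, "yaw": -0.08}
    - {"tx": 0, "ty": 0, "tz": 0, "yaw": 0}
    - {"tx": 0, "ty": 0, "tz": 0, "yaw": 0}
    - {"tx": 0, "ty": 0, "tz": 0, "yaw": 0}

```text
time_s: 21.4
position: [0.5978, 0.1436, 0.1493]
tool_rot: [[-0.446, 0.895, 0.002], [0.895, 0.446, 0.012], [0.01, 0.007, -1.0]]
ft_force: [-1.3, -0.1, 0.4]
grip_width: 0.0115
```

>>> carry_out:
  rows:
    - {"tx": 0, "ty": 0, "tz": 0, "yaw": 0}
    - {"tx": 0, "ty": 0, "tz": 0, "yaw": 0}
    - {"tx": 0, "ty": 0, "tz": 0, "yaw": 0}
    - {"tx": 0, "ty": 0, "tz": 0, "yaw": 0}
    - {"tx": 0, "ty": 0, "tz": 0, "yaw": 0}
    - {"tx": 0, "ty": 0, "tz": 0, "yaw": 0}
    - {"tx": 0, "ty": 0, "tz": 0, "yaw": 0}
  jaw: -1

```text
time_s: 22.1
position: [0.5983, 0.1438, 0.1492]
tool_rot: [[-0.442, 0.897, 0.003], [0.897, 0.441, 0.013], [0.01, 0.009, -1.0]]
ft_force: [-0.5, 0.0, -0.4]
grip_width: 0.0854
```

>>> carry_out:
  rows:
    - {"tx": 0, "ty": 0, "tz": -2, "yaw": 0}
    - {"tx": 0, "ty": 0, "tz": -3, "yaw": 0}
    - {"tx": 0, "ty": 0, "tz": -4, "yaw": 0}
    - {"tx": 0, "ty": 0, "tz": -3, "yaw": 0}
    - {"tx": 0, "ty": 0, "tz": 0, "yaw": 0}
    - {"tx": 0, "ty": 0, "tz": 0, "yaw": 0}

```text
time_s: 22.7
position: [0.5973, 0.1422, 0.2724]
tool_rot: [[-0.441, 0.897, 0.0], [0.897, 0.441, 0.013], [0.011, 0.006, -1.0]]
ft_force: [-1.0, -0.2, -1.5]
grip_width: 0.0855
```

```bash
python3 - <<'E'
from h import *
import cv2
go(.5978,.1433,.149,118)
w=env.get_image('wrist')[:,:,::-1]; s=env.get_image('scene')[:,:,::-1]
cv2.imwrite('pics/w9.png',w);cv2.imwrite('pics/s9.png',s)
k=np.clip(s[160:240,235:355].astype(float)*1.6,0,255).astype('uint8')
z=np.clip(w[150:270,220:340].astype(float)*1.5,0,255).astype('uint8')
top=np.hstack([cv2.resize(k,(400,267),interpolation=3),cv2.resize(z,(267,267),interpolation=3)])
bot=cv2.resize(w,(440,330));bot=np.hstack([bot,np.zeros((330,227,3),'uint8')])
cv2.imwrite('pics/f.png',np.vstack([top,bot]))
p=env.camera_params('wrist');print(wproj(p,np.array([.5978,.1433,.2])))
E
```

```text
t 22.7 pos [0.5973 0.1422 0.2724] head 116.19 q1,6 [  2.  -24.1] F [-0.99 -0.18 -1.48] T [ 0.01  -0.053  0.063] w 0.0855
shift cm [-0.06  0.03 12.34] yaw -0.032
(np.float64(280.6205421145617), np.float64(212.82122902243526))
```

View pics/f.png

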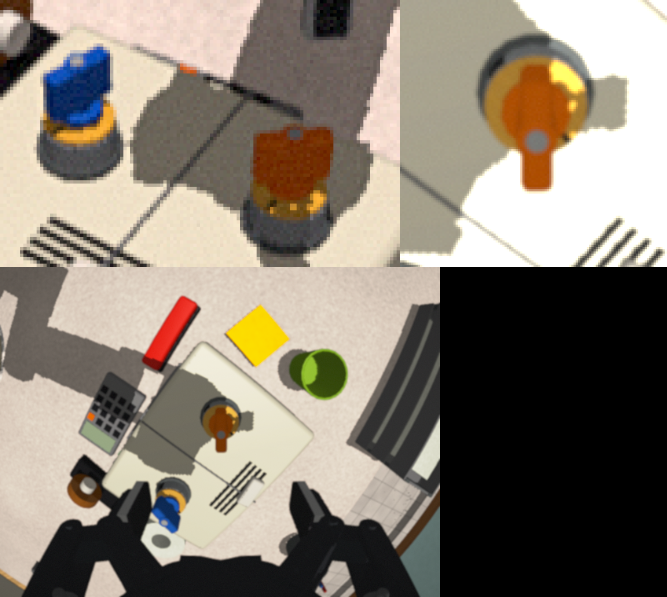

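The wing is clear of the open jaws and points about 116°, roughly 85–90° back from the stop. The blue screw and the loose things look to be where they were. Handing in.

```bash
python3 -c "
from rig import env
print(env.close_job(), env.observe()['time_s'])"
```

```text
the job is handed in; nothing more can be done
the job is handed in; nothing more can be done
```

I turned the orange thumbscrew clockwise to its stop, backed it off about a quarter turn, let go and lifted clear. I then handed the job in at about 23 s of the 72 s allowed; no verdict was reported.

- **Tightening:** It took two grips, about 243° of turning in all. The drag stayed near 0.06 N m until the torque jumped to about 0.8 N m at the stop.
- **Back-off:** I turned the grip back about 90°. The last wrist picture shows the wing still along the jaw heading, about 116°. The stop was at 26–31°, so it rests about 85–90° back from it.
- **Last picture:** The gripper is open, about 12 cm above its grip height, with no contact. The blue screw, eraser and other loose things look undisturbed by eye; I did not measure them.

What went wrong or disagreed:

- **Collar crept:** The stop torque reached the collar's 0.8 N m limit because I sent one short tightening move too many before reading it. The collar mark moved about 5°, roughly 1.5–2 mm by the scene camera. Two wrist-camera views taken from different heights read 7° (about 2.4 mm). Both are under the 4 mm limit.
- **Fingertip position:** The fingertips really stood about 26 mm behind the reported tool point, not the stated 11 mm ahead. The first two closes gripped nothing. I found this by touching the wing's top with at most about 19 N and lowered the grip to match.

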